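Tap the handle into the block cover and fit the cover on its pins

ROBOT

A 6-joint arm with a two-finger parallel gripper is mounted at the origin on a cart in front of the work surface, level with it; the furniture and walls round the work are solid. World frame = base frame: x ahead of the robot, y to its left, z up, the work surface at z = 0. Lengths are in m, angles in rad, forces in N, time in s.
With the tool pointing down it reaches from about 0.2 to 0.875 m from the base axis. Payload 3.4 kg.
Tool frame: the origin (TCP) lies at the very end of the fingers, on their centre line; the grasp point (between the pads) lies 19 mm behind it (manip.pinch_z is the distance from the TCP to the grasp point, in m); z points along the fingers, y is the line along which they close (so a half turn about z gives the same grasp; the last joint's range is limited). The gripper opens to 94 mm and grips with 3 to 60 N. Pads are 16 mm wide; open, the fingers measure 119 mm over their backs; the gripper's body (75 mm by 177 mm) begins 78 mm behind the grasp point.
Start: joints at [-1.374, 0.276, 1.505, -0, 1.361, -0.121], TCP at [0.18, -0.546, 0.205] pointing down, gripper open.
Joint ranges: [-2.89, 2.89], [-0.75, 2.08], [0.22, 2.7], [-1.18, 4.32], [0.11, 2.71], [-2.7, 2.7]. Speed limits (rad/s): [2.57, 2.57, 3.14, 3.14, 3.14, 3.14].

INTERFACE

Orientations are given as a rotation vector (axis times angle).
In Python, from rig import sensors, vision, ticket, manip gives the robot as it stands. The module is installed in compiled form; this text tells all that it offers.
- The arm moves only by the tool arm_command, never from a script. Its argument "rows" is a list that holds one entry, the list of rows, each a list of 6 numbers: the shift along the tool's x, y, z in mm, then the turn, a rotation vector about the tool's x, y, z in degrees. In form: [[[tx, ty, tz, rx, ry, rz], ...]]. A call has 1 to 5 rows; each row shifts and turns the commanded pose from where the row before left it, along the tool's axes as they then stand; what a row does not reach is not made up. A row lasts 1/12 s, in which the tool goes at most 41.7 mm and 7.16 degrees, less where a joint would pass 70% of its speed; a pose out of reach is approached as far as the arm can. A call with a gripper value outside its range is refused whole. "gripper" is the closure in counts, from 0 (fully open) to 255 (shut), set as the call begins (left out, the last holds). The fingers move at their own pace and stop on an object; "squeeze" is the grip in N (left out, the last holds). Time passes only in rows, so rows that do not move let the fingers close. It gives the time, the measured TCP pose, the force, the opening and the grip force at its end, in the units of the state.
- sensors.state(): the state, without advancing time (a new reading comes with each control period).
- vision.camera(name): name is "side" or "top"; returns the picture (480x640x3 uint8, blue, green, red); there is no depth.
- vision.camera_params(name): a dict with "vertical_fov" (degrees; the focal length in pixels is half the picture's height over the tangent of half this angle, whatever the lens; pixels are square), "cx", "cy" (the principal point, pixels), "R" (3x3) and "t" (3): a world point X has camera coordinates R X + t. Camera axes: x right, y down, z forward; pixel columns grow to the right and rows downward; lengths in m; the calibration is good to about 2 mm. A picture is of the moment at which its call begins. camera_params takes no time and is no camera call.
- ticket.close_job(): hands the job in; it is judged then, once.
The state is a dict: "time": time; "joint_pos": joint angles; "qvel": joint speeds; "effort": joint torques, N m; "eef_pos": TCP position; "ee_rot": TCP orientation; "wrist_force": force on the tool from outside, world axes, zero at the start; "ft_torque": the same for the moment, N m; "finger_gap": finger opening in m; "finger_force": force on a finger pad.
Only numpy, scipy, OpenCV 4.12 (cv2) and the standard library are available. Lean on these libraries where they do the work, as an engineer would, in place of code of your own. Each camera call takes 0.05 s, during which the arm holds its last target. There are 200 camera calls.

TASK

Take the red handle from its white rest and tap its tapered shank into the socket of the aluminium cover while the cover lies on the rubber pad, firmly but without hammering, until the handle's black collar sits flush on the hub and friction holds it. Then lift the cover by that handle and lower it level over the two pins of the heating block until it lies flat on the block, and only then let go. Leave the bottle, petri dish and timer where they are.

Things in the scene. Friction and masses are not known exactly. Their poses are not given: they have to be found in the camera images.
- handle_grip (a point): Loose handle (about 80 g), hanging upright at the start with its shank in the hole of the rest. This point is the centre of its round red grip (26 mm diameter, 55 mm long), on its axis, 32 mm above the underside of the collar. z points up, away from the shank. Below the grip is a black collar 42 mm in diameter and 5 mm thick, and below that the steel shank.
- handle_top (a point): Centre of the flat top of the red grip (23 mm across), 28 mm above the centre of the grip and 60 mm above the underside of the collar.
- handle_shoulder (a point): Centre of the underside of the handle's black collar (where the collar meets the shank). The shank goes 28 mm down from here (-z), tapering from 18.6 mm diameter at the collar to 13 mm near its end, with a 2.5 mm chamfer down to 9 mm at the very tip.
- rest: White block 60 x 60 x 42 mm with a 25 mm through hole, fixed; it stores the handle, whose collar lies on its top. Origin at the centre of its underside, on the worktop; z up.
- pad: Black rubber pad 160 x 110 x 6 mm, fixed flat on the worktop; the cover lies roughly centred on it at the start. Origin at the centre of its underside.
- cover: Loose aluminium cover plate, 130 (x) x 80 (y) x 8 (z) mm, about 0.26 kg (0.2 to 0.35) with its hub. Origin at the centre of the plate's underside, z up out of the hub. Two through holes of 10 mm diameter at x = -52 and x = +52 mm, y = 0. In the middle a dark round hub, 44 mm outer diameter, rises to 38 mm above the underside. The same either way round (turned by 180 degrees).
- cover_socket (a point): Centre of the mouth of the cover's hub, level with its rim. The bore holds four sprung brass cheeks, their tops 2 mm below the rim, that form a tapered socket, 16 mm across at the top, matching the shank.
- cover_bore (a point): Point on the axis of the cover's hub, 15 mm below its rim, amid the brass cheeks. The shank drops in freely until the collar is about 10 mm above the rim; from there the cheeks grip, and the push needed grows from about 4 N to 12 to 20 N for the last millimetre, when the collar meets the rim (after which it is rigid). It stays at whatever depth it was pushed to; pushed fully home, it carries the cover by friction.
- block: Heating block for tubes, fixed: aluminium body 134 (x) x 84 (y) x 45 mm on a grey foot 146 x 96 x 12 mm. Origin at the centre of its underside; z up.
- block_top (a point): Centre of the block's top face, 45 mm above the worktop; axes as the block. Two steel locating pins, 7 mm diameter, stand on the top face at x = -52 and x = +52 mm, y = 0; they rise 19 mm above it, the last 6 mm tapering to a point. The cover is seated when its underside lies on this face, its origin at this point, its x axis along this x axis (either way round).
- reagent_bottle: Bystander: white reagent bottle with red cap, 45 mm diameter, 78 mm tall; origin at the centre of its underside.
- petri_dish: Bystander: closed petri dish, 88 mm diameter, 16 mm tall; origin at the centre of its underside.
- lab_timer: Bystander: white timer with three buttons, 64 x 62 x 20 mm; origin at the centre of its underside.
There are look-alikes about, which are no part of the job. Leave any brown look-alike of the cover alone.

How it is judged:
On the way, in this order (a step that is already met when the one before it is completed fails the run):
1. the handle is pushed home in the hub (collar within 2.5 mm of the rim) while the cover lies on the pad (distance between handle_shoulder and cover_socket below 0.0025 m and angle between the z axis of handle_shoulder and the z axis of cover_socket, either way round below 0.05 rad and z of cover in the frame of pad below 0.009 m), for 0.2 s.
2. the cover is lifted at least 25 mm off the pad, carried by the handle alone (distance between handle_shoulder and cover_socket below 0.0025 m and angle between the z axis of handle_shoulder and the z axis of cover_socket, either way round below 0.05 rad and z of cover in the frame of pad above 0.031 m and contact force between the fingers and handle above 1 N and contact force between the fingers and cover below 0.5 N), for 0.2 s.
3. the cover lies flat on the block over both pins while the handle is still held (distance between handle_shoulder and cover_socket below 0.0025 m and angle between the z axis of handle_shoulder and the z axis of cover_socket, either way round below 0.05 rad and z of cover in the frame of block_top between -0.0025 and 0.0025 m and horizontal distance between cover and block_top below 0.0035 m and angle between the x axis of cover and the x axis of block_top, either way round below 0.06 rad and angle between cover's own z axis and vertical below 0.03 rad and contact force between the fingers and handle above 1 N), for 0.1 s.
At the end, for the whole second after the job is handed in: The cover lies on the block over both pins: underside within 2.5 mm of the top face, centre within 3.5 mm, turned by less than 0.06 rad, tilted by less than 0.03 rad; the handle's collar is within 2.5 mm of its place on the hub rim and in line with it (0.05 rad); both at rest (distance between handle_shoulder and cover_socket below 0.0025 m and angle between the z axis of handle_shoulder and the z axis of cover_socket, either way round below 0.05 rad and z of cover in the frame of block_top between -0.0025 and 0.0025 m and horizontal distance between cover and block_top below 0.0035 m and angle between the x axis of cover and the x axis of block_top, either way round below 0.06 rad and angle between cover's own z axis and vertical below 0.03 rad and linear speed of each of cover, handle below 0.01 m/s); the robot touches nothing.
It fails at once if the handle is hammered: the cover is pressed on the pad with more than 90 N (contact force between cover and pad above 90 N).
It fails at once if a bystander is moved by more than 25 mm (distance of any of reagent_bottle, petri_dish, lab_timer from where it was at the start of the episode above 0.025 m).
It also fails if it takes over 69 s, if anything falls off the work surface, if the arm or the gripper's body presses on something with over 40 N, if the wrist force passes 120 N, or if a joint passes its speed limit or range.

## Working session

There is one attempt and no reset: what is moved stays moved. The work goes in short steps, Python scripts to look and compute and a tool call to move; the robot and the scene stay as the last step left them, time stands still between calls to the robot, and variables do not carry over. Pictures are saved under pics/ and viewed, at most 10 in all, crops included, and the job is handed in when it is done.

Besides the shell and the picture viewer there is one more tool, called after ">>>" as name(argument=value, ...) on one line, values as JSON. arm_command: Moves the arm, as the interface text tells. Its arguments: {"type":"object","properties":{"rows":{"type":"array","items":{"type":"array","items":{"type":"array","items":{"type":"number"}}}},"gripper":{"type":"number"},"squeeze":{"type":"number"}},"required":["rows"]}

```bash
mkdir -p pics; python3 - <<'E'
from rig import sensors, vision, manip
import cv2
for n in("side","top"):
    im=vision.camera(n); cv2.imwrite(f"pics/{n}0.png",im)
    p=vision.camera_params(n); print(n,p)
s=sensors.state(); print(s, manip.pinch_z)
E
```

```text
side {'vertical_fov': 44.58280690776052, 'cx': 314.8978424579763, 'cy': 232.17512346615914, 'R': array([[-0.91917848, -0.39303837,  0.02513481],
       [-0.1870745 ,  0.37955912, -0.90605629],
       [ 0.34657474, -0.83752953, -0.42241004]]), 't': array([0.51026915, 0.25622692, 1.10149209])}
top {'vertical_fov': 48.46930238133229, 'cx': 322.0422013497062, 'cy': 238.70875677235065, 'R': array([[-0.02543107, -0.99958613,  0.01344721],
       [-0.98663343,  0.02293115, -0.16133391],
       [ 0.16095878, -0.01737036, -0.98680826]]), 't': array([-0.09985077,  0.58029718,  1.35018403])}
{'time': 0.1, 'joint_pos': array([-1.37398852e+00,  2.76500096e-01,  1.50596787e+00,  1.34950433e-05,
        1.36071937e+00, -1.20957047e-01]), 'qvel': array([-2.43933935e-04, -1.61489810e-03, -3.75139032e-03,  9.68384678e-05,
       -4.44995519e-04,  6.58627956e-04]), 'effort': array([ 6.85146424e-04, -4.05457449e+01, -2.37780672e+01,  7.02442322e-02,
        2.99094105e-02, -4.08070480e-05]), 'eef_pos': array([ 0.17957998, -0.54571087,  0.20472472]), 'ee_rot': array([-3.10045015e+00, -4.96789905e-01,  7.42257243e-05]), 'wrist_force': array([-0.21616842, -0.76082918,  0.44459553]), 'ft_torque': array([-0.05440623, -0.0148338 , -0.00755712]), 'finger_force': 0.0, 'finger_gap': 0.09414561683436609} 0.0188
```

View pics/side0.png

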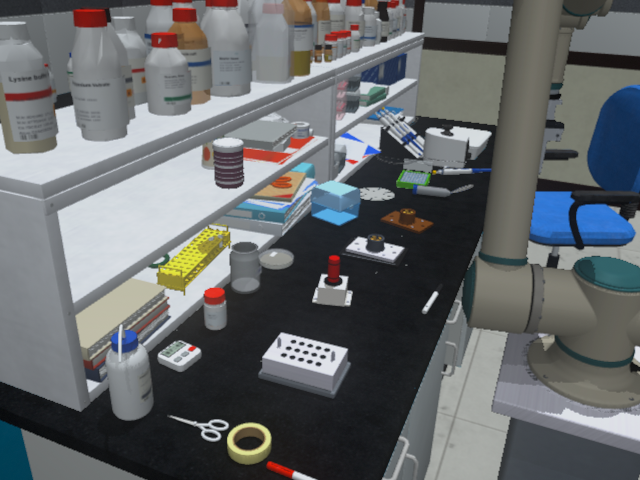

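View pics/top0.png

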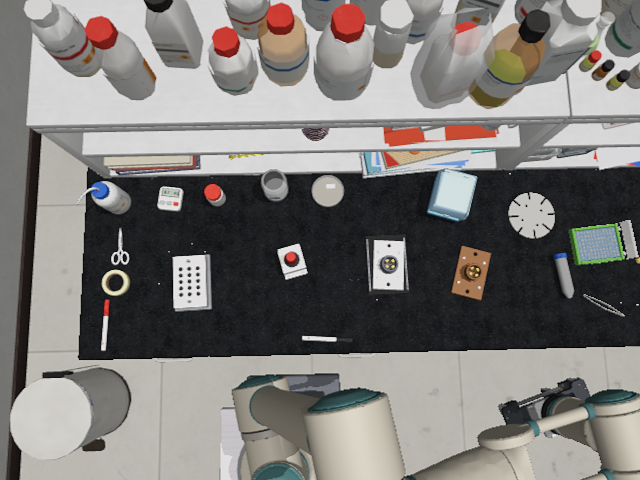

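The side view shows the block at about (305,360), the handle at (333,272) and the cover at (375,246). In the top view they are at (192,282), (291,258) and (389,263). The brown look-alike is further right. I'll enlarge both views.

```bash
python3 - <<'E'
import cv2,numpy as np
t=cv2.imread("pics/top0.png");s=cv2.imread("pics/side0.png")
def C(im,x,y,w,h,k): return cv2.resize(im[y:y+h,x:x+w],None,fx=k,fy=k,interpolation=cv2.INTER_CUBIC)
# top: 8x : block 50x75, rest 40x50, cover 50x75
m=np.zeros((600,800,3),np.uint8)
def put(im,x,y,w,h,k,X,Y): c=C(im,x,y,w,h,k); m[Y:Y+c.shape[0],X:X+c.shape[1]]=c
put(t,166,248,52,70,8,0,0); put(t,362,232,50,70,7,420,0)
cv2.imwrite("pics/a.png",m)
m[:]=0
put(s,255,325,100,70,4,0,0);put(s,340,228,70,45,5,410,0);put(s,305,250,55,60,5,410,230);put(t,270,235,48,48,6,0,290)
cv2.imwrite("pics/b.png",m)
E
```

```text
(no output)
```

View pics/a.png

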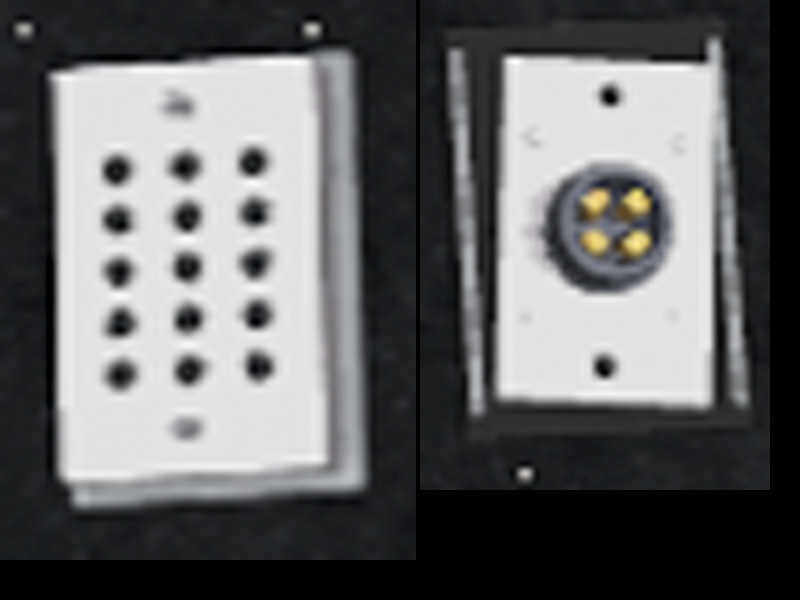

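View pics/b.png

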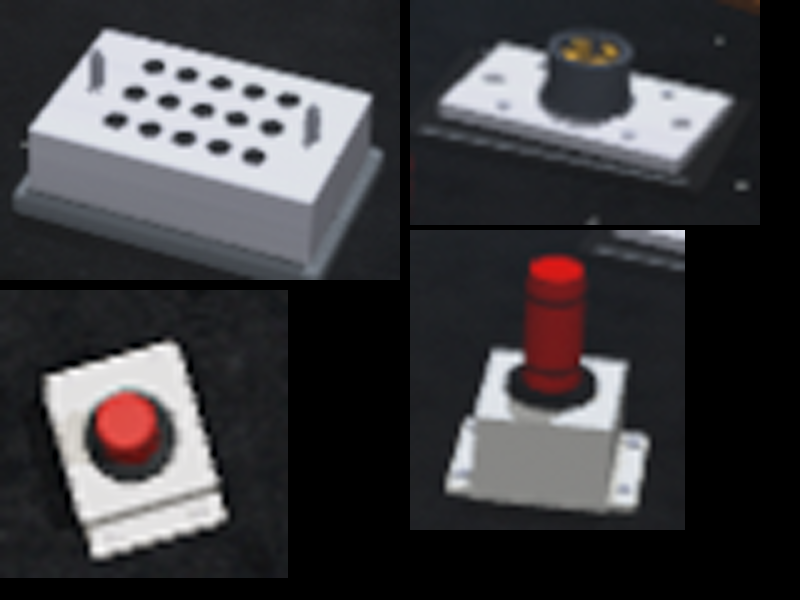

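In the crops, the block's centre hole is at top px (187,267)/8 and side px (203,110)/4, with its pins visible. The hub mouth with brass cheeks, the cover's pin holes, and the handle's top and collar are all clear enough to triangulate.

```bash
cat > h.py <<'E'
import numpy as np, cv2
from rig import vision
P={n:vision.camera_params(n) for n in("side","top")}
def ray(n,u,v):
    p=P[n]; f=240/np.tan(np.radians(p["vertical_fov"]/2))
    d=p["R"].T@np.array([(u-p["cx"])/f,(v-p["cy"])/f,1]); c=-p["R"].T@p["t"]; return c,d/np.linalg.norm(d)
def onz(n,u,v,z): c,d=ray(n,u,v); return c+d*(z-c[2])/d[2]
def tri(a,b):
    A=np.zeros((3,3));r=np.zeros(3);
    for n,q in(("top",a),("side",b)):
        c,d=ray(n,*q);M=np.eye(3)-np.outer(d,d);A+=M;r+=M@c
    return np.linalg.solve(A,r)
def proj(n,X):
    p=P[n]; f=240/np.tan(np.radians(p["vertical_fov"]/2)); q=p["R"]@X+p["t"]; return f*q[:2]/q[2]+[p["cx"],p["cy"]]
def px(u,v,x0,y0,k): return (x0+(u+.5)/k-.5, y0+(v+.5)/k-.5)
E
python3 - <<'E'
from h import *
np.set_printoptions(precision=4,suppress=True)
B=lambda u,v:px(u,v,166,248,8); C=lambda u,v:px(u-420,v,362,232,7); H=lambda u,v:px(u,v-290,270,235,6)
b=lambda u,v:px(u,v,255,325,4); c=lambda u,v:px(u-410,v,340,228,5); h=lambda u,v:px(u-410,v-230,305,250,5)
def both(name,a,s,z): print(name,onz("top",*a,z),onz("side",*s,z),"tri",tri(a,s))
both("block",B(187,267),b(203,110),.045)
both("pin far tip?",B(178,103),b(312,110),.055)
both("hub",C(616,222),c(590,50),.043)
both("holeA",C(610,96),c(681,123),.014);both("holeA2",C(610,96),c(494,77),.014)
both("holeB",C(604,366),c(494,77),.014);both("holeB2",C(604,366),c(681,123),.014)
both("htop",H(126,413),h(556,270),.102);both("collar",H(130,435),h(551,385),.047)
def yaw(p,q,z): d=onz("top",*p,z)-onz("top",*q,z); return np.degrees(np.arctan2(d[1],d[0])),np.linalg.norm(d)
print([yaw(B(*p),B(*q),.045) for p,q in(((117,170),(120,375)),((184,166),(189,370)),((252,162),(259,366)),((50,72),(60,482)),((312,57),(328,463)))])
print(yaw(C(610,96),C(604,366),.014))
def yaws(p,q,z): d=onz("side",*p,z)-onz("side",*q,z); return np.degrees(np.arctan2(d[1],d[0])),np.linalg.norm(d)
print("side block rows",yaws(b(154,66),b(115,120),.045),yaws(b(154,66),b(289,100),.045),yaws(b(115,120),b(254,156),.045),"cover",yaws(c(494,77),c(681,123),.014))
for n,X in(("bot",(214,195)),("timer",(170,199)),("petri",(327,191))): print(n,onz("top",*X,.03))
E
```

```text
block [0.4756 0.2328 0.045 ] [0.475  0.2339 0.045 ] tri [0.4755 0.233  0.0442]
pin far tip? [0.5277 0.2342 0.055 ] [0.4259 0.2258 0.055 ] tri [0.479  0.2221 0.0524]
hub [ 0.5092 -0.289   0.043 ] [ 0.5091 -0.2849  0.043 ] tri [ 0.5099 -0.2892  0.0409]
holeA [ 0.5612 -0.2931  0.014 ] [ 0.4575 -0.2818  0.014 ] tri [ 0.5133 -0.3025  0.0047]
holeA2 [ 0.5612 -0.2931  0.014 ] [ 0.5614 -0.2903  0.014 ] tri [ 0.5618 -0.2932  0.0125]
holeB [ 0.4578 -0.2861  0.014 ] [ 0.5614 -0.2903  0.014 ] tri [ 0.5034 -0.2697  0.0303]
holeB2 [ 0.4578 -0.2861  0.014 ] [ 0.4575 -0.2818  0.014 ] tri [ 0.4583 -0.2863  0.0117]
htop [ 0.5291 -0.0332  0.102 ] [ 0.5255 -0.028   0.102 ] tri [ 0.5285 -0.0333  0.099 ]
collar [ 0.5268 -0.0324  0.047 ] [ 0.5243 -0.0247  0.047 ] tri [ 0.5272 -0.0323  0.0424]
[(np.float64(1.8225738491649055), np.float64(0.06632844549125513)), (np.float64(2.23856956139375), np.float64(0.06607007624299881)), (np.float64(2.647994095213489), np.float64(0.06613601289312582)), (np.float64(2.5134618692015613), np.float64(0.13269097253371107)), (np.float64(2.799279943465783), np.float64(0.1317207879696794))]
(np.float64(-3.875202505179115), np.float64(0.10362072678751272))
side block rows (np.float64(-88.02640391097225), np.float64(0.044228520912512156)) (np.float64(2.079662761782233), np.float64(0.06631553909977536)) (np.float64(2.2571254856136025), np.float64(0.06616315782454421)) cover (np.float64(-4.633477236063397), np.float64(0.10419159827492458))
bot [0.7062 0.1727 0.03  ]
timer [0.6978 0.2901 0.03  ]
petri [ 0.7106 -0.1309  0.03  ]
```

Block (0.4755, 0.233) with yaw 2.3°, hub (0.509, -0.2885) with yaw -4.1°, handle (0.528, -0.0325). Next I align the tool with the world axes and go above the handle.

>>> arm_command(rows=[[[0, 0, 0, 0, 0, 6.07], [0, 0, 0, 0, 0, 6.07], [0, 0, 0, 0, 0, 6.07], [17.4, -25.7, 0, 0, 0, 0], [17.4, -25.7, 0, 0, 0, 0]]], gripper=0, squeeze=60)

```text
time: 0.52
eef_pos: [0.2141, -0.4949, 0.2045]
ee_rot: [-3.141, 0.004, 0.001]
wrist_force: [0.4, 0.4, -0.5]
finger_gap: 0.0943
finger_force: 0.0
```

>>> arm_command(rows=[[[17.4, -25.7, 0, 0, 0, 0], [17.4, -25.7, 0, 0, 0, 0], [17.4, -25.7, 0, 0, 0, 0], [17.4, -25.7, 0, 0, 0, 0], [17.4, -25.7, 0, 0, 0, 0]]])

```text
time: 0.93
eef_pos: [0.3019, -0.3647, 0.2051]
ee_rot: [-3.141, 0.001, 0.0]
wrist_force: [0.9, -0.2, -0.5]
finger_gap: 0.0938
finger_force: 0.0
```

>>> arm_command(rows=[[[17.4, -25.7, 0, 0, 0, 0], [17.4, -25.7, 0, 0, 0, 0], [17.4, -25.7, 0, 0, 0, 0], [17.4, -25.7, 0, 0, 0, 0], [17.4, -25.7, 0, 0, 0, 0]]])

```text
time: 1.35
eef_pos: [0.3888, -0.2363, 0.2052]
ee_rot: [-3.141, 0.0, 0.001]
wrist_force: [-0.4, -0.4, -0.4]
finger_gap: 0.0947
finger_force: 0.0
```

>>> arm_command(rows=[[[17.4, -25.7, 0, 0, 0, 0], [17.4, -25.7, 0, 0, 0, 0], [17.4, -25.7, 0, 0, 0, 0], [0, 0, 0, 0, 0, 0], [0, 0, 0, 0, 0, 0]]])

```text
time: 1.77
eef_pos: [0.4409, -0.1596, 0.2051]
ee_rot: [3.142, 0.005, -0.001]
wrist_force: [-0.8, -1.1, 0.1]
finger_gap: 0.0943
finger_force: 0.0
```

>>> arm_command(rows=[[[17.4, -25.4, 0, 0, 0, 0], [17.4, -25.4, 0, 0, 0, 0], [17.4, -25.4, 0, 0, 0, 0], [17.4, -25.4, 0, 0, 0, 0], [17.4, -25.4, 0, 0, 0, 0]]])

```text
time: 2.18
eef_pos: [0.5278, -0.0343, 0.2053]
ee_rot: [3.141, -0.003, -0.001]
wrist_force: [0.1, -0.5, 0.3]
finger_gap: 0.094
finger_force: 0.0
```

>>> arm_command(rows=[[[0, 0, 25, 0, 0, 0], [0, 0, 35, 0, 0, 0], [0, 0, 35, 0, 0, 0], [0, 0, 35, 0, 0, 0], [0, 0, 19, 0, 0, 0]]])

```text
time: 2.6
eef_pos: [0.5246, -0.0348, 0.0528]
ee_rot: [-3.141, 0.002, 0.009]
wrist_force: [0.2, -0.2, -0.1]
finger_gap: 0.0941
finger_force: 0.0
```

>>> arm_command(rows=[[[0, 0, 0, 0, 0, 0]]])

```text
time: 2.68
eef_pos: [0.5233, -0.0346, 0.0521]
ee_rot: [-3.14, 0.002, 0.016]
wrist_force: [-0.2, -0.2, 0.7]
finger_gap: 0.0942
finger_force: 0.0
```

>>> arm_command(rows=[[[0, 0, 0, 0, 0, 0], [0, 0, 0, 0, 0, 0], [0, 0, 0, 0, 0, 0]]])

```text
time: 2.93
eef_pos: [0.5293, -0.0347, 0.0583]
ee_rot: [3.141, -0.001, 0.006]
wrist_force: [1.0, 0.6, -0.4]
finger_gap: 0.0938
finger_force: 0.0
```

```bash
python3 - <<'E'
from rig import sensors, vision
import cv2,numpy as np
s=sensors.state(); print(s)
t=vision.camera("top");S=vision.camera("side")
m=np.zeros((400,800,3),np.uint8)
m[:,:400]=cv2.resize(t[218:298,250:330],(400,400),interpolation=2); m[:,400:]=cv2.resize(S[220:320,285:385],(400,400),interpolation=2)
cv2.imwrite("pics/c.png",m)
E
```

```text
{'time': 2.9333, 'joint_pos': array([-1.96480391e-01,  3.34430959e-01,  1.82160310e+00, -2.52446529e-04,
        9.81659787e-01,  1.37521097e+00]), 'qvel': array([ 0.0066347 , -0.00387715,  0.00281131,  0.00079093, -0.00276744,
       -0.00045734]), 'effort': array([-9.97987948e-02, -3.84369957e+01, -1.86580306e+01,  1.70074543e-02,
       -5.68889861e-02, -1.66756065e-03]), 'eef_pos': array([ 0.5292798 , -0.03467436,  0.05831796]), 'ee_rot': array([ 3.14062127e+00, -1.18585703e-03,  5.94080414e-03]), 'wrist_force': array([ 0.96236569,  0.58552304, -0.44049144]), 'ft_torque': array([0.06534408, 0.01398518, 0.01912017]), 'finger_force': 0.0, 'finger_gap': 0.09384908912552385}
```

View pics/c.png

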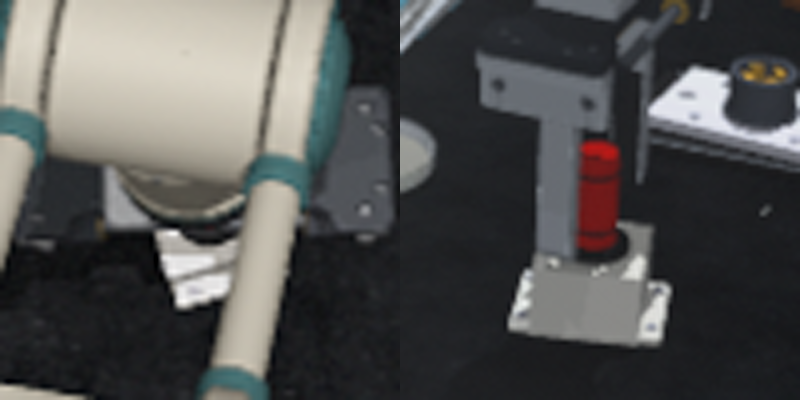

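The arm has settled. The side view shows the red grip at about (598,195) between the fingers, so I close.

>>> arm_command(rows=[[[0, 0, 1, 0, 0, 0], [0, 0, 0, 0, 0, 0], [0, 0, 0, 0, 0, 0], [0, 0, 0, 0, 0, 0], [0, 0, 0, 0, 0, 0]]], gripper=255, squeeze=20)

```text
time: 3.45
eef_pos: [0.5277, -0.0337, 0.0555]
ee_rot: [3.141, 0.0, 0.0]
wrist_force: [-0.0, 0.1, 0.3]
finger_gap: 0.0644
finger_force: 0.0
```

>>> arm_command(rows=[[[0, 0, 0, 0, 0, 0], [0, 0, 0, 0, 0, 0], [0, 0, 0, 0, 0, 0], [0, 0, 0, 0, 0, 0], [0, 0, 0, 0, 0, 0]]])

```text
time: 3.87
eef_pos: [0.5277, -0.0337, 0.0554]
ee_rot: [3.142, 0.0, -0.0]
wrist_force: [0.3, -0.9, 0.4]
finger_gap: 0.0308
finger_force: 0.0
```

>>> arm_command(rows=[[[0, 0, 0, 0, 0, 0], [0, 0, 0, 0, 0, 0], [0, 0, 0, 0, 0, 0]]], squeeze=60)

```text
time: 4.12
eef_pos: [0.5277, -0.0337, 0.0554]
ee_rot: [-3.142, 0.0, 0.0]
wrist_force: [-0.2, 0.2, 0.1]
finger_gap: 0.0254
finger_force: 60.0
```

>>> arm_command(rows=[[[0, 0, -10, 0, 0, 0], [0, 0, -20, 0, 0, 0], [0, 0, -25, 0, 0, 0], [0, 0, -20, 0, 0, 0], [0, 0, -5, 0, 0, 0]]])

```text
time: 4.53
eef_pos: [0.53, -0.0342, 0.1393]
ee_rot: [3.14, 0.0, 0.011]
wrist_force: [0.4, 0.0, -1.1]
finger_gap: 0.0251
finger_force: 60.0
```

>>> arm_command(rows=[[[-1, 15, 0, 0, 0, 0], [-2, 25, 0, 0, 0, 0], [-3, 35, 0, 0, 0, 0], [-3, 35, 0, 0, 0, 0], [-3, 35, 0, 0, 0, 0]]])

```text
time: 4.95
eef_pos: [0.515, -0.1797, 0.1351]
ee_rot: [-3.141, -0.002, 0.001]
wrist_force: [0.4, -0.2, -1.3]
finger_gap: 0.0249
finger_force: 60.0
```

>>> arm_command(rows=[[[-3, 35, 0, 0, 0, 0], [-2, 35, 0, 0, 0, 0], [-1, 25, 0, 0, 0, 0], [-0.5, 15.3, 0, 0, 0, 0], [0, 0, 0, 0, 0, 0]]])

```text
time: 5.37
eef_pos: [0.5089, -0.292, 0.1348]
ee_rot: [3.141, -0.005, -0.001]
wrist_force: [0.3, 1.4, -0.1]
finger_gap: 0.0248
finger_force: 60.0
```

>>> arm_command(rows=[[[0, 0, 10, 0, 0, 0], [0, 0, 14, 0, 0, 0], [0, 0, 10, 0, 0, 0], [0, 0, 0, 0, 0, 0], [0, 0, 0, 0, 0, 0]]])

```text
time: 5.78
eef_pos: [0.5087, -0.2872, 0.1005]
ee_rot: [-3.14, -0.002, 0.003]
wrist_force: [0.1, -0.2, -0.9]
finger_gap: 0.025
finger_force: 60.0
```

```bash
python3 - <<'E'
from rig import sensors, vision
import cv2,numpy as np
s=sensors.state(); print(s["eef_pos"],s["ee_rot"])
t=vision.camera("top");S=vision.camera("side");cv2.imwrite("pics/S1.png",S)
m=np.zeros((600,800,3),np.uint8)
m[:]=cv2.resize(S[190:280,320:440],(800,600),interpolation=2)
cv2.imwrite("pics/d.png",m)
E
```

```text
[ 0.50870368 -0.28718618  0.10053702] [-3.13983390e+00 -2.25568361e-03  2.96013417e-03]
```

View pics/d.png

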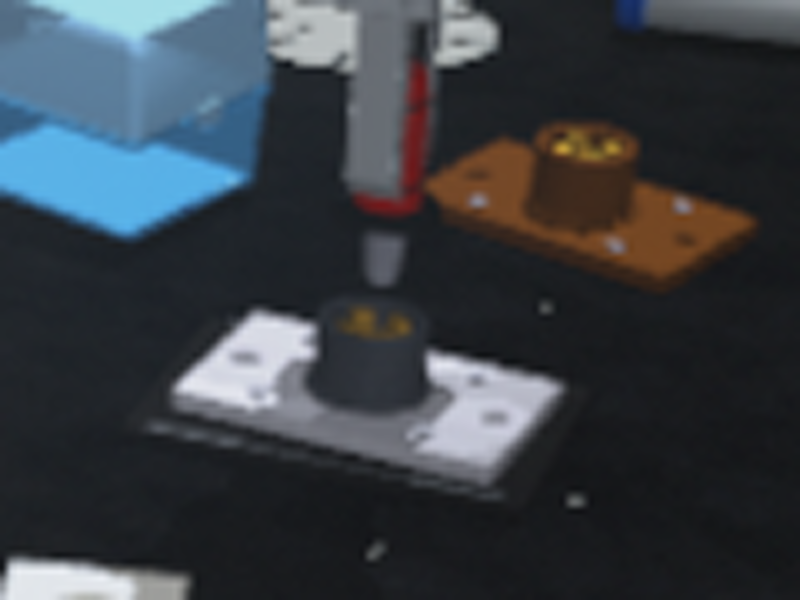

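```bash
python3 - <<'E'
from h import *
k=800/120
q=lambda u,v:np.array(px(u,v,320,190,k))
hub=onz("side",*q(373.5,322),.043)
print("hub",hub)
z=.1005-.0134
for u,v in((385.5,235),(385,284)): print(q(u,v))
for T in([.5087,-.2872],[.5095,-.289]): print(proj("side",np.array([*T,z])),proj("side",np.array([*T,z-.028])))
print("hub px",q(373.5,322), proj("side",np.array([.5095,-.289,.044])))
# px shift per mm
o=proj("side",np.array([.509,-.289,.06]))
for d in np.eye(3)*.001: print(proj("side",np.array([.509,-.289,.06])+d)-o)
E
```

```text
hub [ 0.50860903 -0.28334064  0.043     ]
[377.4   224.825]
[377.325 232.175]
[377.23386824 221.5595181 ] [376.46427297 231.58897907]
[377.14786134 221.24358053] [376.37986512 231.26356825]
hub px [375.6   237.875] [375.97071747 236.60168612]
[-0.37425865 -0.07298261]
[-0.11944766  0.14808577]
[ 0.02728907 -0.35533777]
```

In the side crop the shank is at column 385 and the hub mouth at about 374–376. The shank therefore sits about 2.5 mm toward -x, so I correct for that and descend.

>>> arm_command(rows=[[[2.5, 0, 0, 0, 0, 0], [0, 0, 0, 0, 0, 0], [0, 0, 0, 0, 0, 0], [0, 0, 0, 0, 0, 0]]])

```text
time: 6.22
eef_pos: [0.5119, -0.2892, 0.1019]
ee_rot: [3.141, 0.0, 0.001]
wrist_force: [-0.0, -0.2, -0.9]
finger_gap: 0.0249
finger_force: 60.0
```

>>> arm_command(rows=[[[0, 0, 5, 0, 0, 0], [0, 0, 5, 0, 0, 0], [0, 0, 5, 0, 0, 0], [0, 0, 4, 0, 0, 0], [0, 0, 0, 0, 0, 0]]])

```text
time: 6.63
eef_pos: [0.5108, -0.2886, 0.081]
ee_rot: [-3.14, 0.0, 0.003]
wrist_force: [0.8, 0.5, -1.2]
finger_gap: 0.0256
finger_force: 60.0
```

>>> arm_command(rows=[[[0, 0, 4, 0, 0, 0], [0, 0, 4, 0, 0, 0], [0, 0, 3, 0, 0, 0], [0, 0, 0, 0, 0, 0], [0, 0, 0, 0, 0, 0]]])

```text
time: 7.05
eef_pos: [0.5116, -0.289, 0.0712]
ee_rot: [-3.141, 0.0, 0.0]
wrist_force: [-0.1, -0.6, -0.9]
finger_gap: 0.0251
finger_force: 60.0
```

The tip is 14 mm inside the bore with no contact force. I press on slowly.

>>> arm_command(rows=[[[0, 0, 2, 0, 0, 0], [0, 0, 2, 0, 0, 0], [0, 0, 1.5, 0, 0, 0], [0, 0, 0, 0, 0, 0], [0, 0, 0, 0, 0, 0]]])

```text
time: 7.47
eef_pos: [0.5115, -0.2888, 0.0657]
ee_rot: [-3.141, 0.0, 0.001]
wrist_force: [-0.2, -0.2, -1.9]
finger_gap: 0.0248
finger_force: 60.0
```

>>> arm_command(rows=[[[0, 0, 1.5, 0, 0, 0], [0, 0, 1.5, 0, 0, 0], [0, 0, 0, 0, 0, 0], [0, 0, 0, 0, 0, 0]]])

```text
time: 7.8
eef_pos: [0.5116, -0.289, 0.0634]
ee_rot: [3.142, -0.0, 0.0]
wrist_force: [-1.7, 2.4, 4.0]
finger_gap: 0.0252
finger_force: 60.0
```

>>> arm_command(rows=[[[0, 0, 1, 0, 0, 0], [0, 0, 1, 0, 0, 0], [0, 0, 0, 0, 0, 0], [0, 0, 0, 0, 0, 0]]])

```text
time: 8.13
eef_pos: [0.5117, -0.289, 0.0618]
ee_rot: [3.141, -0.0, 0.001]
wrist_force: [-2.3, 1.6, 6.4]
finger_gap: 0.0252
finger_force: 60.0
```

>>> arm_command(rows=[[[0, 0, 1, 0, 0, 0], [0, 0, 1, 0, 0, 0], [0, 0, 0, 0, 0, 0], [0, 0, 0, 0, 0, 0]]])

```text
time: 8.47
eef_pos: [0.5118, -0.289, 0.0603]
ee_rot: [3.141, -0.0, 0.001]
wrist_force: [-2.3, 3.1, 8.6]
finger_gap: 0.0251
finger_force: 60.0
```

>>> arm_command(rows=[[[0, 0, 1, 0, 0, 0], [0, 0, 0.5, 0, 0, 0], [0, 0, 0, 0, 0, 0], [0, 0, 0, 0, 0, 0]]])

```text
time: 8.8
eef_pos: [0.5118, -0.2891, 0.0592]
ee_rot: [3.141, 0.0, 0.001]
wrist_force: [-2.9, 2.2, 10.4]
finger_gap: 0.0251
finger_force: 60.0
```

>>> arm_command(rows=[[[0, 0, 1, 0, 0, 0], [0, 0, 0, 0, 0, 0], [0, 0, 0, 0, 0, 0]]])

```text
time: 9.05
eef_pos: [0.5119, -0.2891, 0.0584]
ee_rot: [3.141, 0.0, 0.002]
wrist_force: [-3.0, 2.9, 13.0]
finger_gap: 0.0252
finger_force: 60.0
```

>>> arm_command(rows=[[[0, 0, 1, 0, 0, 0], [0, 0, 0, 0, 0, 0], [0, 0, 0, 0, 0, 0]]])

```text
time: 9.3
eef_pos: [0.5119, -0.2891, 0.0577]
ee_rot: [3.141, 0.0, 0.002]
wrist_force: [-4.0, 3.1, 14.4]
finger_gap: 0.0252
finger_force: 60.0
```

>>> arm_command(rows=[[[0, 0, 1, 0, 0, 0], [0, 0, 0, 0, 0, 0], [0, 0, 0, 0, 0, 0]]])

```text
time: 9.55
eef_pos: [0.5119, -0.2891, 0.0573]
ee_rot: [3.141, 0.0, 0.002]
wrist_force: [-4.3, 4.1, 17.6]
finger_gap: 0.0255
finger_force: 60.0
```

>>> arm_command(rows=[[[0, 0, 1, 0, 0, 0], [0, 0, 0, 0, 0, 0], [0, 0, 0, 0, 0, 0]]])

```text
time: 9.8
eef_pos: [0.5119, -0.2891, 0.0573]
ee_rot: [3.14, 0.0, 0.003]
wrist_force: [-5.6, 5.0, 23.6]
finger_gap: 0.0255
finger_force: 60.0
```

>>> arm_command(rows=[[[0, 0, 1.5, 0, 0, 0], [0, 0, 0, 0, 0, 0], [0, 0, 0, 0, 0, 0]]])

```text
time: 10.05
eef_pos: [0.512, -0.2892, 0.0573]
ee_rot: [3.14, 0.0, 0.004]
wrist_force: [-8.1, 5.8, 31.7]
finger_gap: 0.0254
finger_force: 60.0
```

>>> arm_command(rows=[[[0, 0, 1.5, 0, 0, 0], [0, 0, 0, 0, 0, 0], [0, 0, 0, 0, 0, 0]]])

```text
time: 10.3
eef_pos: [0.512, -0.2892, 0.0573]
ee_rot: [3.139, 0.0, 0.004]
wrist_force: [-10.8, 7.6, 40.1]
finger_gap: 0.0254
finger_force: 60.0
```

Pushed home: rigid at TCP z 0.0573, as predicted. I ease the pressure off and lift.

>>> arm_command(rows=[[[0, 0, -4, 0, 0, 0], [0, 0, -3, 0, 0, 0], [0, 0, 0, 0, 0, 0], [0, 0, -3, 0, 0, 0], [0, 0, -5, 0, 0, 0]]])

```text
time: 10.72
eef_pos: [0.5109, -0.2886, 0.0639]
ee_rot: [-3.14, -0.0, 0.004]
wrist_force: [-0.0, 1.2, -2.9]
finger_gap: 0.025
finger_force: 60.0
```

>>> arm_command(rows=[[[0, 0, -8, 0, 0, 0], [0, 0, -12, 0, 0, 0], [0, 0, -16, 0, 0, 0], [0, 0, -16, 0, 0, 0], [0, 0, -12, 0, 0, 0]]])

```text
time: 11.13
eef_pos: [0.5121, -0.2894, 0.1308]
ee_rot: [3.141, 0.0, 0.001]
wrist_force: [0.8, -0.8, -3.5]
finger_gap: 0.0254
finger_force: 60.0
```

>>> arm_command(rows=[[[0, 0, -12, 0, 0, 0], [0, 0, -6, 0, 0, 0], [0, 0, -2, 0, 0, 0], [0, 0, 0, 0, 0, 0], [0, 0, 0, 0, 0, 0]]])

```text
time: 11.55
eef_pos: [0.5113, -0.2888, 0.1488]
ee_rot: [-3.141, 0.0, 0.002]
wrist_force: [-0.1, 0.6, -3.6]
finger_gap: 0.025
finger_force: 60.0
```

```bash
python3 - <<'E'
from rig import sensors, vision
import cv2,numpy as np
s=sensors.state(); print(s["eef_pos"],s["ee_rot"],s["wrist_force"],s["ft_torque"])
S=vision.camera("side");cv2.imwrite("pics/S2.png",S)
cv2.imwrite("pics/e.png",cv2.resize(S[180:270,320:440],(800,600),interpolation=2))
E
```

```text
[ 0.51128628 -0.28878245  0.14876493] [-3.14088294e+00  5.86563517e-05  1.71292114e-03] [-0.1304061   0.62316163 -3.62091165] [ 0.01291351 -0.00092918 -0.02545426]
```

View pics/e.png

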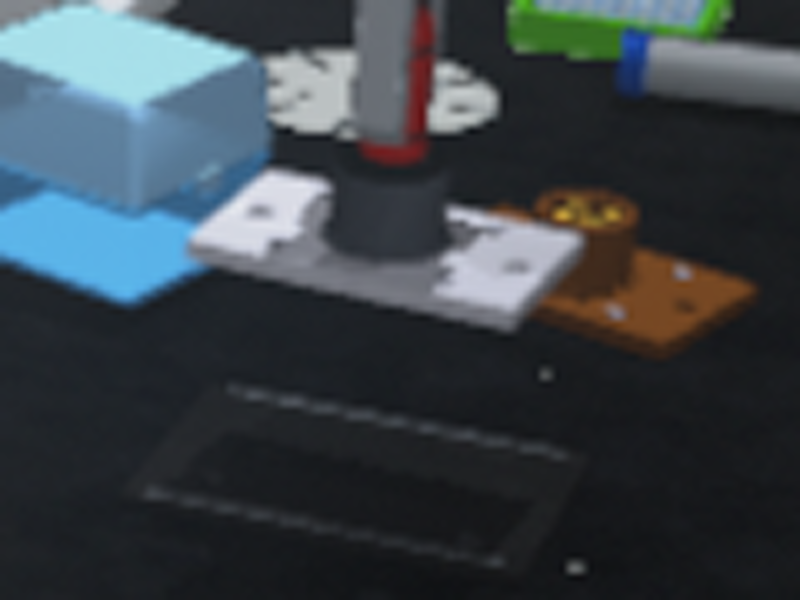

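The cover is lifted level on the handle: plate at crop (390,250), pad empty below. I carry it to the block.

>>> arm_command(rows=[[[-2, -12, 0, 0, 0, 0], [-2, -24, 0, 0, 0, 0], [-2, -35, 0, 0, 0, 0], [-2, -35, 0, 0, 0, 0], [-2, -35, 0, 0, 0, 0]]])

```text
time: 12.02
eef_pos: [0.5005, -0.1458, 0.1487]
ee_rot: [-3.14, 0.002, 0.002]
wrist_force: [1.2, 0.4, -3.0]
finger_gap: 0.0252
finger_force: 60.0
```

>>> arm_command(rows=[[[-2, -35, 0, 0, 0, 0], [-2, -35, 0, 0, 0, 0], [-2, -35, 0, 0, 0, 0], [-2, -35, 0, 0, 0, 0], [-2, -35, 0, 0, 0, 0]]])

```text
time: 12.43
eef_pos: [0.4901, 0.0293, 0.149]
ee_rot: [-3.141, 0.0, 0.002]
wrist_force: [-0.3, -0.1, -3.6]
finger_gap: 0.0251
finger_force: 60.0
```

>>> arm_command(rows=[[[-2, -35, 0, 0, 0, 0], [-2, -35, 0, 0, 0, 0], [-2, -35, 0, 0, 0, 0], [-2, -35, 0, 0, 0, 0], [-2, -35, 0, 0, 0, 0]]])

```text
time: 12.85
eef_pos: [0.48, 0.204, 0.149]
ee_rot: [3.141, 0.0, -0.002]
wrist_force: [1.1, -0.4, -3.3]
finger_gap: 0.0251
finger_force: 60.0
```

>>> arm_command(rows=[[[-2, -20, 0, 0, 0, 0], [-1.5, -11, 0, 0, 0, 0], [0, 0, 0, 0, 0, -3.2], [0, 0, 0, 0, 0, -3.2], [0, 0, 0, 0, 0, 0]]])

```text
time: 13.27
eef_pos: [0.4772, 0.2327, 0.1489]
ee_rot: [3.136, 0.178, -0.002]
wrist_force: [-0.3, -0.1, -2.9]
finger_gap: 0.0253
finger_force: 60.0
```

>>> arm_command(rows=[[[0, 0, 0, 0, 0, 0], [0, 0, 0, 0, 0, 0], [0, 0, 0, 0, 0, 0], [0, 0, 0, 0, 0, 0], [0, 0, 0, 0, 0, 0]]])

```text
time: 13.68
eef_pos: [0.4782, 0.2327, 0.1495]
ee_rot: [3.137, 0.174, 0.0]
wrist_force: [0.1, -0.4, -3.5]
finger_gap: 0.0252
finger_force: 60.0
```

>>> arm_command(rows=[[[0, -0.6, 8, 0, 0, 0], [0, 0, 12, 0, 0, 0], [0, 0, 8, 0, 0, 0], [0, 0, 2.5, 0, 0, 0], [0, 0, 0, 0, 0, 0]]])

```text
time: 14.1
eef_pos: [0.4773, 0.2332, 0.1177]
ee_rot: [3.136, 0.175, -0.004]
wrist_force: [-0.2, -0.0, -3.2]
finger_gap: 0.0255
finger_force: 60.0
```

>>> arm_command(rows=[[[0, 0, 0, 0, 0, 0], [0, 0, 0, 0, 0, 0], [0, 0, 0, 0, 0, 0]]])

```text
time: 14.35
eef_pos: [0.4786, 0.2337, 0.1194]
ee_rot: [-3.136, -0.175, -0.002]
wrist_force: [1.1, 0.1, -2.5]
finger_gap: 0.0252
finger_force: 60.0
```

```bash
python3 - <<'E'
from rig import sensors, vision
import cv2,numpy as np
s=sensors.state(); print(s["eef_pos"],s["ee_rot"],s["wrist_force"],s["ft_torque"])
S=vision.camera("side");cv2.imwrite("pics/S3.png",S)
cv2.imwrite("pics/f.png",cv2.resize(S[300:405,240:380],(800,600),interpolation=2))
E
```

```text
[0.47858064 0.23372254 0.11944846] [-3.13647177e+00 -1.75303787e-01 -1.78188861e-03] [ 1.05815834  0.05484318 -2.50544241] [-0.03071076 -0.00962879  0.00883624]
```

View pics/f.png

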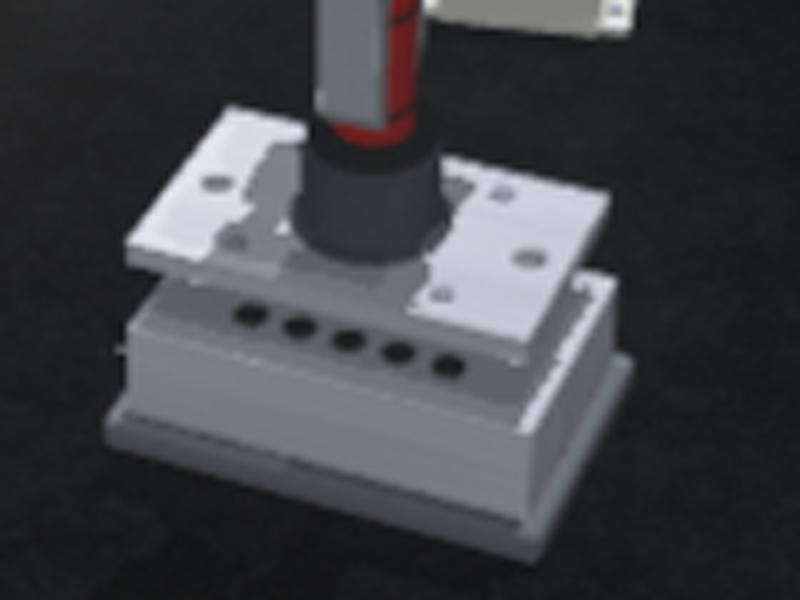

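The cover hovers over the block in the side view, with its holes at (217,183) and (529,258). I compare its pose with the block's in the same camera.

```bash
python3 - <<'E'
from h import *
np.set_printoptions(precision=4,suppress=True)
k=800/140; F=lambda u,v:px(u,v,240,300,k); b=lambda u,v:px(u,v,255,325,4)
z=.1194-.0513+.008
A=[onz("side",*F(*p),z) for p in((230,107),(608,192),(525,340),(128,243))]
h=[onz("side",*F(*p),z) for p in((217,183),(529,258))]
Bk=[onz("side",*b(*p),.045) for p in((105,30),(372,95),(312,205),(28,130))]
B2=[onz("side",*F(*p),.045) for p in((615,280),(530,432),(128,322))]
dy=lambda p,q:(np.degrees(np.arctan2(*(p-q)[[1,0]])),np.linalg.norm(p-q))
print("cover corners",np.mean(A,0),dy(A[0],A[1]),dy(A[3],A[2]))
print("cover holes",np.mean(h,0),dy(h[0],h[1]))
print("block",np.mean(Bk,0),dy(Bk[0],Bk[1]),dy(Bk[3],Bk[2]),"b2 FR/FL ctr",(B2[0]+B2[2])/2,dy(B2[2],B2[1]))
o=proj("side",np.array([.4756,.233,.07]))
for d in np.eye(3)*.001: print(proj("side",np.array([.4756,.233,.07])+d)-o)
E
```

```text
cover corners [0.4771 0.2344 0.0761] (np.float64(3.4236360281385574), np.float64(0.12897427283134658)) (np.float64(3.0955076225661826), np.float64(0.12811999283192255))
cover holes [0.4766 0.2357 0.0761] (np.float64(2.75713684719265), np.float64(0.10380447823643994))
block [0.4743 0.2357 0.045 ] (np.float64(2.4880305056708827), np.float64(0.13230864825698854)) (np.float64(2.2355256100732817), np.float64(0.1330460708683312)) b2 FR/FL ctr [0.4752 0.2343 0.045 ] (np.float64(1.4550306715719121), np.float64(0.1328948385659559))
[-0.5133 -0.1411]
[-0.2286  0.3005]
[ 0.0103 -0.4656]
```

>>> arm_command(rows=[[[-1, 0.4, 0, 0, 0, 0], [0, 0, 2, 0, 0, 0], [0, 0, 2, 0, 0, 0], [0, 0, 2, 0, 0, 0], [0, 0, 0, 0, 0, 0]]])

```text
time: 14.82
eef_pos: [0.4768, 0.2329, 0.1124]
ee_rot: [3.136, 0.175, -0.002]
wrist_force: [0.5, -0.5, -2.9]
finger_gap: 0.025
finger_force: 60.0
```

>>> arm_command(rows=[[[0, 0, 1, 0, 0, 0], [0, 0, 1, 0, 0, 0], [0, 0, 0, 0, 0, 0], [0, 0, 0, 0, 0, 0]]])

```text
time: 15.15
eef_pos: [0.4771, 0.233, 0.1109]
ee_rot: [3.137, 0.175, -0.0]
wrist_force: [-0.6, 0.3, -2.6]
finger_gap: 0.0254
finger_force: 60.0
```

>>> arm_command(rows=[[[0, 0, 1, 0, 0, 0], [0, 0, 1, 0, 0, 0], [0, 0, 0, 0, 0, 0], [0, 0, 0, 0, 0, 0]]])

```text
time: 15.48
eef_pos: [0.4771, 0.233, 0.1089]
ee_rot: [3.137, 0.175, -0.0]
wrist_force: [0.0, -0.1, -4.0]
finger_gap: 0.0255
finger_force: 60.0
```

Underside is now about 6 mm below the pin tips and the contact force is zero, so both pins are in their holes. I continue down.

>>> arm_command(rows=[[[0, 0, 2, 0, 0, 0], [0, 0, 2, 0, 0, 0], [0, 0, 2, 0, 0, 0], [0, 0, 0, 0, 0, 0], [0, 0, 0, 0, 0, 0]]])

```text
time: 15.9
eef_pos: [0.477, 0.2329, 0.1027]
ee_rot: [3.136, 0.175, -0.001]
wrist_force: [-0.1, 0.3, -2.9]
finger_gap: 0.0251
finger_force: 60.0
```

>>> arm_command(rows=[[[0, 0, 2, 0, 0, 0], [0, 0, 2, 0, 0, 0], [0, 0, 1, 0, 0, 0], [0, 0, 0, 0, 0, 0], [0, 0, 0, 0, 0, 0]]])

```text
time: 16.32
eef_pos: [0.4771, 0.233, 0.0978]
ee_rot: [3.137, 0.175, -0.0]
wrist_force: [-0.3, 0.1, -3.6]
finger_gap: 0.0249
finger_force: 60.0
```

>>> arm_command(rows=[[[0, 0, 1, 0, 0, 0], [0, 0, 0.5, 0, 0, 0], [0, 0, 0, 0, 0, 0], [0, 0, 0, 0, 0, 0]]])

```text
time: 16.65
eef_pos: [0.4773, 0.233, 0.0965]
ee_rot: [3.137, 0.175, 0.0]
wrist_force: [0.6, 0.2, -2.4]
finger_gap: 0.025
finger_force: 60.0
```

>>> arm_command(rows=[[[0, 0, 1, 0, 0, 0], [0, 0, 0, 0, 0, 0], [0, 0, 0, 0, 0, 0], [0, 0, 0, 0, 0, 0]]])

```text
time: 16.98
eef_pos: [0.4774, 0.2331, 0.0964]
ee_rot: [-3.137, -0.175, -0.001]
wrist_force: [-2.1, -0.8, 5.8]
finger_gap: 0.0252
finger_force: 60.0
```

>>> arm_command(rows=[[[0, 0, 0.5, 0, 0, 0], [0, 0, 0, 0, 0, 0], [0, 0, 0, 0, 0, 0], [0, 0, 0, 0, 0, 0]]])

```text
time: 17.32
eef_pos: [0.4774, 0.2331, 0.0964]
ee_rot: [-3.137, -0.175, -0.002]
wrist_force: [-2.8, -0.9, 8.4]
finger_gap: 0.0251
finger_force: 60.0
```

Seated: z stops at 0.0964 and contact force rises. I ease off the preload and release.

>>> arm_command(rows=[[[0, 0, -1, 0, 0, 0], [0, 0, 0, 0, 0, 0], [0, 0, 0, 0, 0, 0]]], squeeze=10)

```text
time: 17.57
eef_pos: [0.4775, 0.2332, 0.0963]
ee_rot: [-3.137, -0.175, -0.001]
wrist_force: [-0.3, -0.6, 4.0]
finger_gap: 0.0256
finger_force: 10.0
```

>>> arm_command(rows=[[[0, 0, 0, 0, 0, 0], [0, 0, 0, 0, 0, 0], [0, 0, 0, 0, 0, 0], [0, 0, 0, 0, 0, 0], [0, 0, 0, 0, 0, 0]]], gripper=0)

```text
time: 17.98
eef_pos: [0.4772, 0.233, 0.0957]
ee_rot: [3.137, 0.175, -0.0]
wrist_force: [-0.6, -0.6, 0.5]
finger_gap: 0.0556
finger_force: 0.0
```

>>> arm_command(rows=[[[0, 0, 0, 0, 0, 0], [0, 0, 0, 0, 0, 0], [0, 0, 0, 0, 0, 0], [0, 0, 0, 0, 0, 0], [0, 0, 0, 0, 0, 0]]])

```text
time: 18.4
eef_pos: [0.4772, 0.233, 0.0959]
ee_rot: [3.137, 0.175, 0.0]
wrist_force: [0.4, -0.1, 0.8]
finger_gap: 0.0887
finger_force: 0.0
```

>>> arm_command(rows=[[[0, 0, -10, 0, 0, 0], [0, 0, -25, 0, 0, 0], [0, 0, -35, 0, 0, 0], [0, 0, -35, 0, 0, 0], [0, 0, -20, 0, 0, 0]]])

```text
time: 18.82
eef_pos: [0.4787, 0.2336, 0.2256]
ee_rot: [-3.135, -0.175, -0.009]
wrist_force: [1.2, 0.1, 0.6]
finger_gap: 0.0938
finger_force: 0.0
```

>>> arm_command(rows=[[[0, 20, 0, 0, 0, 0], [0, 35, 0, 0, 0, 0], [0, 35, 0, 0, 0, 0], [0, 35, 0, 0, 0, 0], [0, 35, 0, 0, 0, 0]]])

```text
time: 19.23
eef_pos: [0.495, 0.0727, 0.222]
ee_rot: [3.136, 0.177, 0.002]
wrist_force: [0.9, 0.2, -0.5]
finger_gap: 0.0941
finger_force: 0.0
```

>>> arm_command(rows=[[[0, 30, 0, 0, 0, 0], [0, 15, 0, 0, 0, 0], [0, 0, 0, 0, 0, 0], [0, 0, 0, 0, 0, 0], [0, 0, 0, 0, 0, 0]]])

```text
time: 19.65
eef_pos: [0.4999, 0.0301, 0.2213]
ee_rot: [-3.136, -0.175, -0.001]
wrist_force: [0.4, 0.3, -0.0]
finger_gap: 0.0939
finger_force: 0.0
```

```bash
python3 - <<'E'
from rig import vision
import cv2,numpy as np
S=vision.camera("side");t=vision.camera("top")
m=np.zeros((520,800,3),np.uint8)
m[:450,:520]=cv2.resize(S[300:405,245:366],(520,450),interpolation=2); m[:,520:]=cv2.resize(t[240:344,165:221],(280,520),interpolation=2)
cv2.imwrite("pics/g.png",m)
E
```

```text
(no output)
```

View pics/g.png

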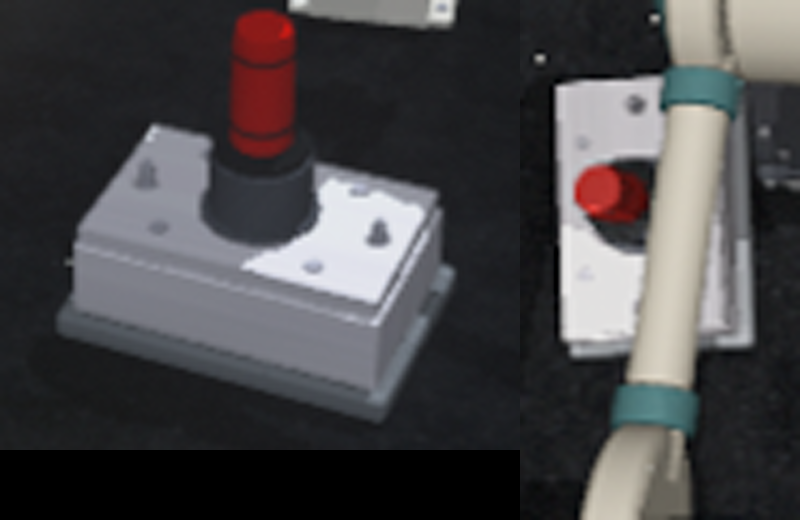

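Both pins stand up through the cover's holes, at side crop (147,175) and (378,232). The plate lies flush on the block and the handle is upright, collar on the hub. I hand in.

```bash
python3 -c "
from rig import ticket; print(ticket.close_job())"
```

```text
the job is handed in; nothing more can be done
None
```

The handle is pressed home in the hub, and the cover lies flat on the block over both pins and has been let go; the job was handed in at about 20 s, but no verdict came back.

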